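# Slide the specimen carrier home under the leaf spring of the imaging stage

## Robot

A 6-joint arm with a two-finger parallel gripper is mounted at the origin on the work surface. World frame = base frame: x ahead of the robot, y to its left, z up, the work surface at z = 0. Lengths are in mm, angles in degrees, forces in N, time in s.
With the tool pointing down it reaches from about 400 to 825 mm from the base axis. Payload 7 kg.
Tool frame: the origin (TCP) lies between the finger pads; the fingertips stand 14 mm ahead of it and the grasp point (between the pads) lies 5 mm behind it; z points along the fingers, y is the direction in which the jaws open and shut (so a half turn about z gives the same grasp; the last joint's range is limited). The gripper opens to 85 mm and grips with 20 to 120 N. Pads are 22 mm wide; open, the fingers measure 114 mm over their backs; the gripper's body (76 mm by 85 mm) begins 54 mm behind the grasp point. The pads swing forward as they close: fully open they stand 13 mm farther back than shut.
Start: joints at [-57.978, 20.546, 0.682, 0, -70.136, -16.507], TCP at [180.538, -650.386, 245.302] pointing down, gripper open.
Joint ranges: [-176.03, 176.03], [-82.01, 121.73], [-58.28, 71.71], [-173.87, 95.51], [-174.79, -0.11], [-173.66, 173.66]. Speed limits (degrees/s): [136.94, 136.94, 172.46, 180, 180, 180].

## Interface

Orientations are given as [roll, pitch, yaw] about the fixed x, y, z axes, in that order (R = Rz(yaw) Ry(pitch) Rx(roll)).
In Python, from station import arm, eyes gives the robot as it stands.
- The arm moves only by the shell command python3 -m pendant 'ROWS' [OPENING]. ROWS is JSON, a list of rows, each an object of numbers: "tx", "ty", "tz": the shift along the world's x, y, z in cm; "yaw": the turn about the world's z in rad. A call has 1 to 20 rows; each row shifts and turns the pose as measured when the row begins; what a row does not reach is not made up. A row lasts 1/10 s, in which the tool goes at most 50 mm and 8.59 degrees, less where a joint would pass 70% of its speed; a pose out of reach is approached as far as the arm can. A call with a gripper value outside its range is refused whole. OPENING is the gripper's target within -1 to 1 (fully open at 1, half-way at 0, shut at -1), set as the call begins (- or left out, the last holds). The fingers move at their own pace and stop on an object; the grip force is fixed at half the most. Time passes only in rows, so rows that do not move let the fingers close. It gives the time, the measured TCP pose, the force and the opening at its end, in the units of the state.
- arm.state(): the state, without advancing time (a new reading comes with each control period).
- eyes.get_image(name): name is "scene" or "top"; returns a dict with "img" (384x512x3 uint8, red, green, blue), "depth" (384x512 float32, mm along the optical axis (not along the pixel's ray), 0 where there is no reading), "camera_matrix" (3x3 intrinsics, pixels), "k1" (the pictures are not rectified: a ray, as slopes to the right and down, at radius r is drawn at 1 + k1 r^2 times it, then the intrinsics apply), "origin" and "attitude" of the camera in the world. Camera axes: x right, y up, looking along -z (the intrinsics and any distortion apply to the point x, -y, -z); pixel columns grow to the right and rows downward; lengths in mm; the calibration is good to about 2 mm. A picture is of the moment at which its call begins.
- arm.close_job(): hands the job in, once; it reports no verdict.
The state is a dict: "t": time; "q": joint angles; "joint_velocities": joint speeds; "effort": joint torques, N m; "tcp_pos": TCP position; "tcp_rot": TCP orientation; "wrist_force": force on the tool from outside, world axes, zero at the start; "moment": the same for the moment, N m; "finger_gap": opening from 0.0 (shut) to 1.0 (fully open).
Only numpy, scipy, OpenCV 4.12 (cv2) and the standard library are available. Lean on these libraries where they do the work, as an engineer would, in place of code of your own. Each camera call takes 0.05 s, during which the arm holds its last target. There are 200 camera calls.

## Task

With a fingertip, press the yellow specimen carrier down hard by its black ribbed rubber pad, against the springs of the bed it lies on, and keep pressing while you slide it along its channel under the blue gate and the brass leaf spring until its nose is fully home against the black end stop. Then take the finger away and leave everything untouched. Do not pick the carrier up, and do not disturb the other things on the bench.

Things in the scene. Friction and masses are not known exactly. Their poses are not given: they have to be found in the camera images.
- stage: grey imaging stage fixed to the bench, plate 270 x 116 x 12 (all sizes and positions here in mm). Origin on the bench; x axis = direction in which the carrier slides home (yaw 0.8 to 2.3 rad), y across, z up. Aluminium channel rails at both sides: inner faces at y +-31.5, 11.5 thick, tops at z 30. A low wall closes the channel's near end at x -152, the end stop (face x 85, top z 44) its far end
- stop_face (a point): centre of the black end stop's face, 85 mm ahead of the stage's origin along its x, 38 above the bench. The carrier is home when its nose touches this face: its origin is then at stage x 25
- gate (a point): middle of the underside of the fixed blue gate bar that crosses the channel: stage x 36, z 34 mm. The bar spans stage x 30 to 42 and its top is at z 46. The nose of the carrier must pass below it
- carrier: loose yellow plate 120 (x) x 60 (y) x 12 mm, about 0.12 kg, origin at the centre of its underside, x axis to its blunt nose (x 60) and along the stage's x. Three specimens set flush in its front half. On the un-pressed bed its underside is at z 26, its deck at z 38, 4 too high for the gate. Slides easily on the bed (friction 0.15). Starts with its origin at stage x -88 to -45
- pad (a point): centre of the top of the black ribbed rubber pad on the carrier's rear half: 30 behind the carrier's origin, 14 above its underside (40 above the bench at rest). The pad is 50 mm long (x), 44 wide (y), stands 2 above the deck and is grippy (friction about 1): a finger pressing on it drags the carrier along
- float_bed (a joint): how far the white sprung bed under the carrier is pressed down, 0 to 0.009 m; it stays level. It yields from about 4 N on and takes 1.8 N more per mm: about 14 N at 6 mm, 20 N at the bottom. Down 4 mm or less, the nose hits the gate; at 5.5 to 8 mm it passes freely
- leaf_spring (a joint): lift of the brass leaf spring from its rest slope, rad, 0 at rest; it is 44 mm wide, hinged behind the gate at stage x 43, z 37, and slopes down to x 78, z 27. The passing nose lifts it by 0.03 to 0.2; its drag is a few newtons. When the carrier is home and released, the bed lifts it against gate and leaf, which keep it there
- whorl: bystander: grey stone spindle whorl, 66 diameter, 44 high, loose beside the stage, origin under its centre
- scale_bar: bystander: black and white photo scale bar 100 x 14 x 8, loose beside the stage, origin under its centre, x along it
- loupe: bystander: black loupe, 32 diameter, 36 high, loose beside the stage, origin under its centre
- brush_cup: bystander: terracotta cup 68 diameter, 90 high, with brushes up to 185 high, origin under its centre
- jar: bystander: amber jar, 60 diameter, 75 high, origin under its centre
- finds_box: bystander: white box with a blue lid 78 x 58 x 34, origin under its centre
- soft_brush: bystander: brush lying on the bench, 160 long, 20 thick, origin under its centre
Mind the look-alikes: they are no part of the job. There is more than one size of the carrier; the job needs the smallest.

How it is judged (in metres and radians):
On the way, in this order (a step that is already met when the one before it is completed fails the run):
1. the carrier is pressed down with the finger in front of the gate (bed down more than 4 mm) (value of joint float_bed above 0.004 m and contact force between the fingers and carrier above 4 N and x of carrier in the frame of stage below -0.027 m), for 0.1 s.
2. its nose is under the leaf spring and lifts it, the finger still pressing (x of carrier in the frame of stage above 0 m and value of joint leaf_spring above 0.01 rad and value of joint float_bed above 0.0035 m and contact force between the fingers and carrier above 4 N), for 0.05 s.
At the end, for the whole second after the job is handed in: the carrier lies flat and at rest in the channel, its nose under the lifted leaf spring and within 3 mm of the end stop, and nothing touches it but the stage (x of carrier in the frame of stage between 0.022 and 0.028 m and z of carrier in the frame of stage below 0.027 m and angle between the x axis of carrier and the x axis of stage, either way round below 0.06 rad and angle between carrier's own z axis and vertical below 0.06 rad and value of joint leaf_spring above 0.08 rad and linear speed of carrier below 0.01 m/s).
It fails at once if the carrier is lifted more than 10 mm off its starting height or tipped (height (world z) of carrier above 0.036 m or angle between carrier's own z axis and vertical above 0.25 rad).
It fails at once if a bystander is moved more than 15 mm (distance of any of whorl, scale_bar, loupe, brush_cup, jar, finds_box, soft_brush from where it was at the start of the episode above 0.015 m).
It also fails if it takes over 40 s, if anything falls off the work surface, if the arm or the gripper's body presses on something with over 40 N, if the wrist force passes 120 N, or if a joint passes its speed limit or range.

## Working session

There is one attempt and no reset: what is moved stays moved. The work goes in short steps, Python scripts to look and compute and a shell command to move; the robot and the scene stay as the last step left them, time stands still between calls to the robot, and variables do not carry over. Pictures are saved under pics/ and viewed, about 8 in all and at most 12, crops included, and the job is handed in when it is done.

```bash
mkdir -p pics; ls
cat > h.py <<'E'
import numpy as np, cv2
from station import arm, eyes
from scipy.spatial.transform import Rotation as R
def cam(n):
    d=eyes.get_image(n); return d
def att(d):
    a=np.array(d["attitude"],float)
    return a if a.shape==(3,3) else (R.from_euler('xyz',a,degrees=True).as_matrix() if a.size==3 else R.from_quat(a).as_matrix())
def world(d):
    "HxWx3 world points from depth"
    K=np.array(d["camera_matrix"]);h,w=d["depth"].shape
    uv=np.indices((h,w))[::-1].reshape(2,-1).T.astype(np.float64)
    s=cv2.undistortPoints(uv[:,None],K,np.array([d["k1"],0,0,0.]))[:,0]
    z=d["depth"].reshape(-1,1).astype(float)
    p=np.hstack([s[:,:1]*z,-s[:,1:]*z,-z])@att(d).T+np.array(d["origin"])
    p[z[:,0]==0]=np.nan
    return p.reshape(h,w,3)
def save(d,f,box=None,k=1):
    im=d["img"][:,:,::-1]
    if box: im=im[box[1]:box[3],box[0]:box[2]]
    cv2.imwrite("pics/"+f,cv2.resize(im,None,fx=k,fy=k,interpolation=cv2.INTER_CUBIC))
E
python3 - <<'E'
from h import *
import pickle
for n in("scene","top"):
    d=cam(n); print(n,d["origin"],d["attitude"],d["camera_matrix"],d["k1"]); pickle.dump(d,open(n+".pkl","wb")); save(d,n+"0.png",k=1.5)
print(arm.state())
E
```

```text
pics
scene [1144.96885782 -629.21005015  801.34764791] [50.53600739  1.34633709 39.27112001] [[359.85918295   0.         258.43231068]
 [  0.         359.85918295 190.23824931]
 [  0.           0.           1.        ]] 0.0398464824855412
top [ 388.47888856   38.75263569 1266.83728859] [ 8.53406084e+00 -5.18183420e-02 -9.02950818e+01] [[463.61683761   0.         251.21818492]
 [  0.         463.61683761 187.44961228]
 [  0.           0.           1.        ]] -0.151306174531575
{'t': 0.1, 'q': array([-5.79778516e+01,  2.05850355e+01,  6.40101653e-01, -1.60480124e-02,
       -7.01344757e+01, -1.65058410e+01]), 'joint_velocities': array([ 0.04182041, -0.13850598,  0.03275468,  0.04471868, -0.07227551,
       -0.12427497]), 'effort': array([-1.31102472e-03, -5.84765625e+01,  2.94108886e+01,  6.95453614e+00,
       -3.19172919e-03,  1.16684211e-05]), 'tcp_pos': array([ 180.42678813, -650.0346753 ,  244.49676221]), 'tcp_rot': array([ 1.79919576e+02, -8.09770158e-03, -1.64489151e+02]), 'wrist_force': array([-0.68148879, -0.90329291, -0.10455825]), 'moment': array([ 0.05215668, -0.03753785,  0.02916099]), 'finger_gap': 0.9997258115101945}
```

View pics/top0.png

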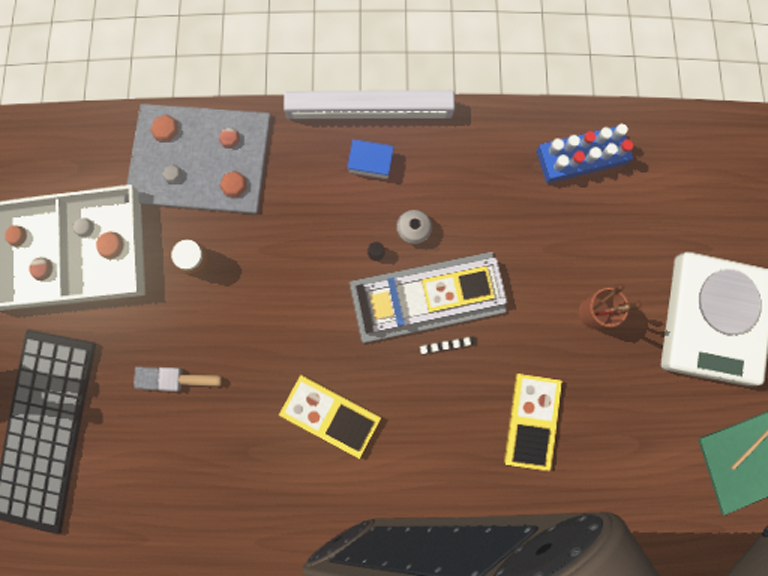

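View pics/scene0.png

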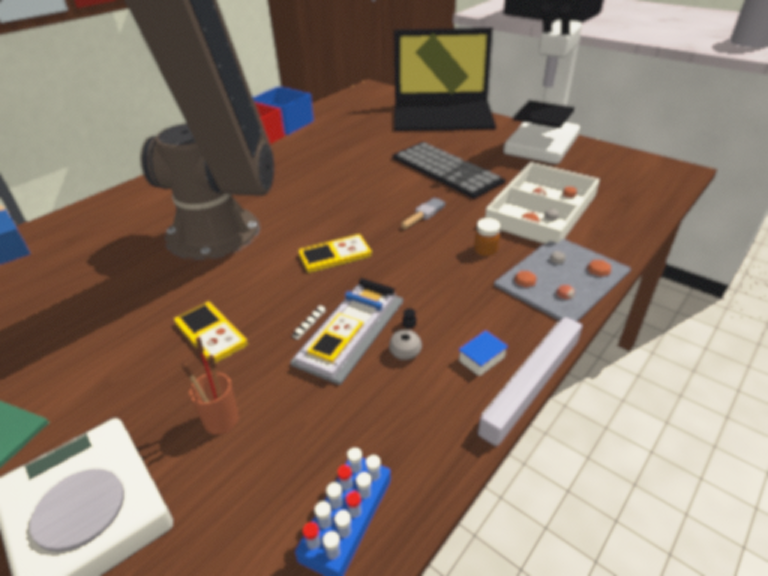

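The top view (1.5x) shows three yellow carriers, at (460,287) in the stage channel, (330,417) and (533,422) loose on the bench. The one in the channel should be the real one, with the gate at (396,300) and the end stop at (363,308). I'll check sizes and take an enlarged crop.

Run:
```python
from h import *
import pickle
d=pickle.load(open("top.pkl","rb")); P=world(d)
hsv=cv2.cvtColor(d["img"],cv2.COLOR_RGB2HSV)
def blobs(m,name,minA):
    n,l,s,c=cv2.connectedComponentsWithStats(m.astype(np.uint8),connectivity=8)
    for i in range(1,n):
        if s[i,4]<minA: continue
        q=P[l==i]; q=q[~np.isnan(q[:,0])]
        r=cv2.minAreaRect(q[:,:2].astype(np.float32))
        print(name,"px",c[i].round(),"n",s[i,4],"ctr",np.round(r[0],1),"size",np.round(r[1],1),"ang",round(r[2],1),"z",np.percentile(q[:,2],[10,50,90]).round(1))
H,S,V=hsv[...,0],hsv[...,1],hsv[...,2]
Y=(H>20)&(H<34)&(S>130)&(V>120); blobs(Y,"yellow",40)
B=(H>100)&(H<125)&(S>120)&(V>60); blobs(B,"blue",40)
K=(V<60); K[:160]=0;K[330:]=0; blobs(K,"dark",40)
# plate/rails: points high around stage
M=np.zeros_like(K); M[165:232,228:345]=1
G=M&(P[...,2]>7); blobs(G,"stage",300)
save(d,"crop_top.png",(180,155,400,325),3.6)
```

```text
yellow px [307. 192.] n 329 ctr [ 560.4 -108.4] size [ 61.3 121.1] ang 11.7 z [34.2 37.  40.2]
yellow px [354. 284.] n 742 ctr [ 319.2 -244.9] size [ 89.8 165.1] ang 80.5 z [10.5 15.6 19.3]
yellow px [222. 278.] n 703 ctr [334.8 123.5] size [166.5  84.7] ang 60.9 z [11.3 15.4 18.5]
blue px [384. 106.] n 563 ctr [ 818.6 -357.9] size [ 69. 170.] ang 14.2 z [28.3 33.6 37. ]
blue px [247. 105.] n 532 ctr [807.2  48.1] size [76.8 57.3] ang 79.9 z [30.2 33.2 36.4]
blue px [263. 201.] n 89 ctr [535.7   5. ] size [82.   8.3] ang 12.2 z [41.4 45.2 48.1]
dark px [ 49. 289.] n 382 ctr [309.1 596.9] size [ 23.  247.9] ang 79.6 z [ 6.6 13.4 17.4]
dark px [ 22. 265.] n 218 ctr [367.7 666.5] size [123.1 100.6] ang 83.0 z [11.3 15.3 18.7]
dark px [354. 296.] n 480 ctr [ 280.4 -235.9] size [56.3 63.2] ang 81.4 z [15.6 18.4 21.5]
dark px [ 11. 310.] n 49 ctr [235.8 706.4] size [  6.9 107.2] ang 80.5 z [12.4 15.5 18.5]
stage px [285. 198.] n 4079 ctr [548.5 -55.6] size [116.2 268.7] ang 11.8 z [10.4 28.5 41. ]
```

View pics/crop_top.png

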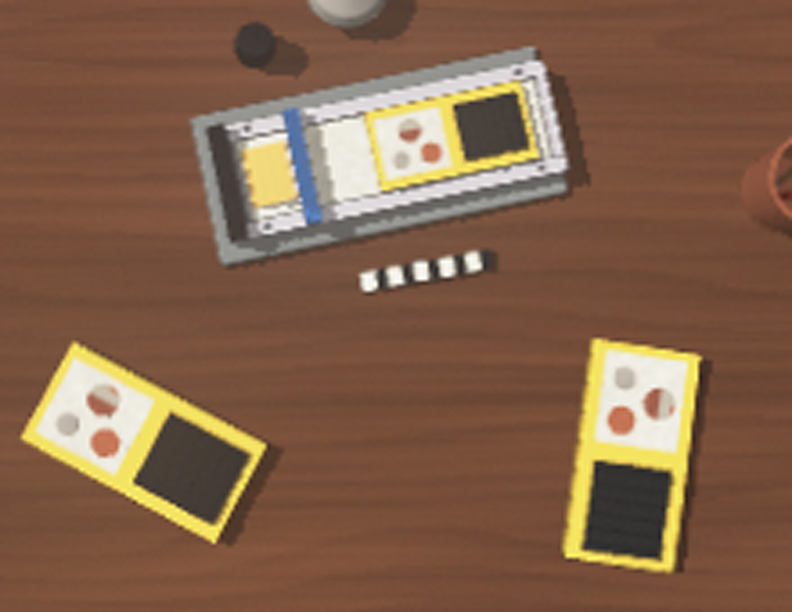

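The carrier in the channel measures 121 x 61 mm with its deck at z about 37, so it is the 120 x 60 one. The two on the bench are about 165 x 88 decoys. The stage axis points at about 101.9° (1.78 rad), which is within the stated range, and the plate fits 116 x 269. The gate lies 116 mm ahead of the carrier origin, so the carrier is at stage x of about -80 and has about 105 mm to travel. I'll press near (565.5,-134). First I shut the fingers and go above it.

```bash
python3 -m pendant '[{"tx":2.4,"ty":3.2},{"tx":2.4,"ty":3.2},{"tx":2.4,"ty":3.2},{"tx":2.4,"ty":3.2},{"tx":2.4,"ty":3.2},{"tx":2.4,"ty":3.2},{"tx":2.4,"ty":3.2},{"tx":2.4,"ty":3.2},{"tx":2.4,"ty":3.2},{"tx":2.4,"ty":3.2},{"tx":2.4,"ty":3.2},{"tx":2.4,"ty":3.2},{"tx":2.4,"ty":3.2},{"tx":2.4,"ty":3.2},{"tx":2.4,"ty":3.2},{"tx":2.4,"ty":3.2}]' -1
```

```text
invalid input
```

```bash
python3 -m pendant '[{"tx":2.4,"ty":3.2,"tz":0,"yaw":0}]' -1; python3 -m pendant '[{"tx":2.4,"ty":3.2,"tz":0,"yaw":0}]'; python3 -m pendant --help
```

```text
t: 0.2
tcp_pos: [202.7, -619.5, 243.0]
tcp_rot: [179.8, -0.1, -164.7]
wrist_force: [1.2, 1.1, 0.1]
finger_gap: 0.861
t: 0.3
tcp_pos: [226.5, -586.8, 241.9]
tcp_rot: [179.7, -0.1, -164.8]
wrist_force: [2.0, 0.4, 1.2]
finger_gap: 0.692invalid input: not JSON, or not a number
```

```bash
python3 -m pendant '[{"tx":2.4,"ty":3.2,"tz":0.1,"yaw":0},{"tx":2.4,"ty":3.2,"tz":0.1,"yaw":0},{"tx":2.4,"ty":3.2,"tz":0.1,"yaw":0},{"tx":2.4,"ty":3.2,"tz":0.1,"yaw":0},{"tx":2.4,"ty":3.2,"tz":0.1,"yaw":0},{"tx":2.4,"ty":3.2,"tz":0.1,"yaw":0},{"tx":2.4,"ty":3.2,"tz":0.1,"yaw":0},{"tx":2.4,"ty":3.2,"tz":0.1,"yaw":0},{"tx":2.4,"ty":3.2,"tz":0.1,"yaw":0},{"tx":2.4,"ty":3.2,"tz":0.1,"yaw":0},{"tx":2.4,"ty":3.2,"tz":0.1,"yaw":0},{"tx":2.4,"ty":3.2,"tz":0.1,"yaw":0},{"tx":2.4,"ty":3.2,"tz":0.1,"yaw":0},{"tx":2.4,"ty":3.2,"tz":0.1,"yaw":0},{"tx":0,"ty":0,"tz":0,"yaw":0}]'
```

```text
t: 1.8
tcp_pos: [571.8, -113.5, 251.5]
tcp_rot: [179.4, -0.3, -164.8]
wrist_force: [-1.1, 0.2, -0.4]
finger_gap: -0.002
```

```bash
python3 -m pendant '[{"tx":-0.3,"ty":-1.0,"tz":-2,"yaw":0},{"tx":-0.3,"ty":-1.0,"tz":-3,"yaw":0},{"tx":0,"ty":0,"tz":-3,"yaw":0},{"tx":0,"ty":0,"tz":-3,"yaw":0},{"tx":0,"ty":0,"tz":-3,"yaw":0},{"tx":0,"ty":0,"tz":-2,"yaw":0},{"tx":0,"ty":0,"tz":-1,"yaw":0},{"tx":0,"ty":0,"tz":0,"yaw":0}]'
python3 - <<'E'
from h import *
for n in("scene","top"):
    d=cam(n); save(d,n+"1.png",(180,150,300,270) if n=="scene" else (225,155,345,235),5 if n=="scene" else 6.5)
    if n=="top": K=cv2.cvtColor(d["img"],cv2.COLOR_RGB2HSV)
print(arm.state()["tcp_pos"],arm.state()["wrist_force"])
E
```

```text
t: 2.6
tcp_pos: [563.5, -133.6, 74.6]
tcp_rot: [179.3, -0.4, -164.6]
wrist_force: [0.5, 0.3, 0.2]
finger_gap: -0.001
[ 564.79579798 -133.57125184   76.36733807] [-0.13918814  0.01464222  0.3904473 ]
```

View pics/scene1.png

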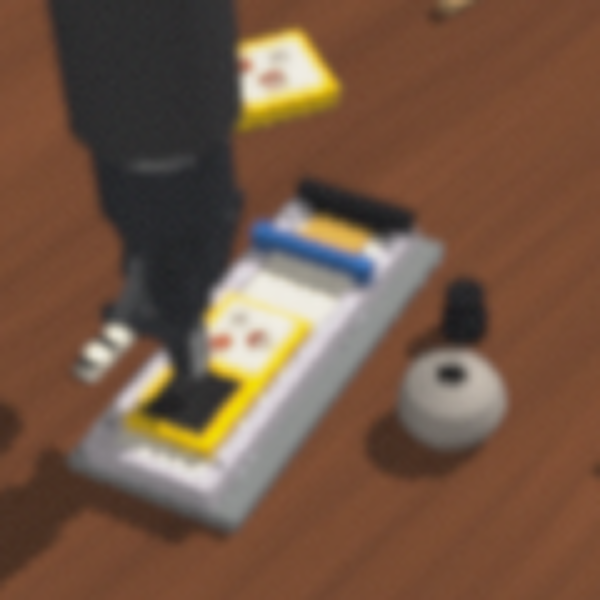

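The fingertip hangs just above the black pad, at crop pixel (190,385), with rails and gate clear. Now I lower it until it touches.

```bash
python3 -m pendant '[{"tx":0,"ty":0,"tz":-1,"yaw":0},{"tx":0,"ty":0,"tz":-0.7,"yaw":0},{"tx":0,"ty":0,"tz":-0.4,"yaw":0},{"tx":0,"ty":0,"tz":0,"yaw":0}]'; python3 -m pendant '[{"tx":0,"ty":0,"tz":-0.3,"yaw":0},{"tx":0,"ty":0,"tz":0,"yaw":0}]'
```

```text
t: 3.1
tcp_pos: [567.0, -133.5, 57.1]
tcp_rot: [179.5, 0.1, -164.6]
wrist_force: [-0.4, -0.1, -0.4]
finger_gap: -0.004
t: 3.3
tcp_pos: [567.4, -133.5, 54.3]
tcp_rot: [179.5, 0.1, -164.6]
wrist_force: [-0.3, 0.4, 0.5]
finger_gap: 0.002
```

```bash
python3 -m pendant '[{"tx":0,"ty":0,"tz":-0.3,"yaw":0},{"tx":0,"ty":0,"tz":-0.1,"yaw":0}]';  python3 -m pendant '[{"tx":0,"ty":0,"tz":-0.2,"yaw":0},{"tx":0,"ty":0,"tz":-0.1,"yaw":0}]'; python3 -m pendant '[{"tx":0,"ty":0,"tz":-0.1,"yaw":0}]'
```

```text
t: 3.5
tcp_pos: [568.3, -133.6, 51.2]
tcp_rot: [179.5, 0.2, -164.5]
wrist_force: [-2.0, 0.4, 5.9]
finger_gap: -0.003
t: 3.7
tcp_pos: [569.3, -133.8, 49.8]
tcp_rot: [179.6, 0.3, -164.5]
wrist_force: [-3.3, 0.8, 9.0]
finger_gap: 0.002
t: 3.8
tcp_pos: [569.4, -133.9, 49.6]
tcp_rot: [179.6, 0.3, -164.4]
wrist_force: [-4.3, 1.5, 8.9]
finger_gap: 0.001
```

```bash
python3 -m pendant '[{"tx":-0.1,"ty":0,"tz":-0.3,"yaw":0},{"tx":-0.1,"ty":0,"tz":-0.3,"yaw":0}]';  python3 -m pendant '[{"tx":-0.1,"ty":0,"tz":-0.3,"yaw":0},{"tx":0,"ty":0,"tz":-0.3,"yaw":0}]'
```

```text
t: 4.0
tcp_pos: [569.3, -133.9, 46.4]
tcp_rot: [179.7, 0.6, -164.4]
wrist_force: [-3.8, 2.1, 14.9]
finger_gap: -0.002
t: 4.2
tcp_pos: [569.4, -134.1, 44.3]
tcp_rot: [179.8, 0.7, -164.3]
wrist_force: [-12.5, 4.2, 35.6]
finger_gap: 0.0
```

```bash
python3 -m pendant '[{"tx":-0.2,"ty":0,"tz":0.2,"yaw":0}]'; python3 -m pendant '[{"tx":-0.1,"ty":0,"tz":0.1,"yaw":0}]'
```

```text
t: 4.3
tcp_pos: [569.1, -134.0, 48.3]
tcp_rot: [179.9, 0.9, -164.2]
wrist_force: [1.2, 2.5, 12.0]
finger_gap: -0.003
t: 4.4
tcp_pos: [569.2, -134.0, 51.0]
tcp_rot: [180.0, 1.1, -164.2]
wrist_force: [-1.3, 0.4, 6.4]
finger_gap: 0.002
```

```bash
python3 -m pendant '[{"tx":-0.05,"ty":0,"tz":-0.4,"yaw":0}]'; python3 -m pendant '[{"tx":-0.05,"ty":0,"tz":-0.25,"yaw":0}]'; python3 -m pendant '[{"tx":-0.05,"ty":0,"tz":-0.2,"yaw":0}]'
```

```text
t: 4.5
tcp_pos: [569.2, -134.1, 48.7]
tcp_rot: [180.0, 1.2, -164.1]
wrist_force: [-3.7, 0.9, 11.4]
finger_gap: 0.003
t: 4.6
tcp_pos: [569.2, -134.1, 47.5]
tcp_rot: [-180.0, 1.2, -164.1]
wrist_force: [-2.8, 2.1, 13.9]
finger_gap: 0.001
t: 4.7
tcp_pos: [569.2, -134.1, 46.9]
tcp_rot: [-179.9, 1.3, -164.1]
wrist_force: [-3.7, 1.4, 14.6]
finger_gap: 0.003
```

Step 1 is met: about 14.6 N, bed down about 6.5 mm. Now I slide in small steps.

```bash
python3 -m pendant '[{"tx":-0.12,"ty":0.5,"tz":-0.17,"yaw":0},{"tx":-0.12,"ty":0.5,"tz":-0.17,"yaw":0}]'; python3 -m pendant '[{"tx":-0.12,"ty":0.5,"tz":-0.17,"yaw":0},{"tx":-0.12,"ty":0.5,"tz":-0.17,"yaw":0}]'
```

```text
t: 4.9
tcp_pos: [567.5, -125.8, 46.5]
tcp_rot: [-179.8, 1.4, -164.0]
wrist_force: [-3.2, -4.6, 14.5]
finger_gap: -0.001
t: 5.1
tcp_pos: [565.7, -117.4, 46.4]
tcp_rot: [-179.6, 1.5, -163.9]
wrist_force: [-4.2, -4.2, 16.1]
finger_gap: -0.001
```

Run:
```python
from h import *
d=cam("scene"); save(d,"scene2.png",(180,150,300,270),5); s=arm.state(); print(s["tcp_pos"],s["wrist_force"])
```

```text
[ 565.58956061 -116.86906529   46.36021863] [-4.16812376 -2.77250671 14.74587034]
```

View pics/scene2.png

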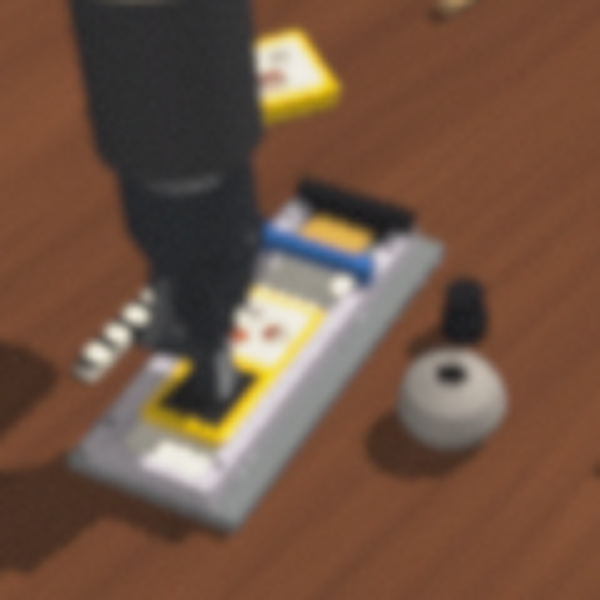

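The carrier follows the finger: its rear edge has moved up the channel, the finger sits on the pad at (215,390), and the rails are clear. I keep sliding.

```bash
python3 -m pendant '[{"tx":-0.12,"ty":0.6,"tz":-0.17,"yaw":0},{"tx":-0.12,"ty":0.6,"tz":-0.17,"yaw":0},{"tx":-0.12,"ty":0.6,"tz":-0.17,"yaw":0}]'; python3 -m pendant '[{"tx":-0.12,"ty":0.6,"tz":-0.17,"yaw":0},{"tx":-0.12,"ty":0.6,"tz":-0.17,"yaw":0}]'
```

```text
t: 5.45
tcp_pos: [562.4, -101.5, 46.0]
tcp_rot: [-179.4, 1.5, -163.8]
wrist_force: [-4.8, -4.0, 15.2]
finger_gap: 0.001
t: 5.65
tcp_pos: [560.2, -91.0, 45.8]
tcp_rot: [-179.2, 1.6, -163.8]
wrist_force: [-5.0, -3.8, 17.0]
finger_gap: -0.003
```

```bash
python3 -m pendant '[{"tx":-0.14,"ty":0.6,"tz":-0.15,"yaw":0},{"tx":-0.14,"ty":0.6,"tz":-0.15,"yaw":0}]'; python3 -m pendant '[{"tx":-0.14,"ty":0.6,"tz":-0.16,"yaw":0},{"tx":-0.14,"ty":0.6,"tz":-0.16,"yaw":0}]'; python3 -m pendant '[{"tx":-0.14,"ty":0.6,"tz":-0.16,"yaw":0},{"tx":-0.14,"ty":0.6,"tz":-0.16,"yaw":0}]'
```

```text
t: 5.85
tcp_pos: [558.0, -80.4, 46.1]
tcp_rot: [-179.0, 1.6, -163.7]
wrist_force: [-3.3, -4.5, 16.1]
finger_gap: 0.001
t: 6.05
tcp_pos: [555.8, -69.7, 46.1]
tcp_rot: [-178.9, 1.7, -163.6]
wrist_force: [-3.9, -4.6, 14.4]
finger_gap: -0.002
t: 6.25
tcp_pos: [553.5, -58.8, 46.1]
tcp_rot: [-178.7, 1.8, -163.6]
wrist_force: [-4.1, -5.3, 17.1]
finger_gap: 0.001
```

The nose is past the gate plane, with drag still only about 5 N, so nothing has jammed. I carry on to the stop.

```bash
python3 -m pendant '[{"tx":-0.14,"ty":0.6,"tz":-0.17,"yaw":0},{"tx":-0.14,"ty":0.6,"tz":-0.17,"yaw":0}]'; python3 -m pendant '[{"tx":-0.14,"ty":0.6,"tz":-0.17,"yaw":0},{"tx":-0.14,"ty":0.6,"tz":-0.17,"yaw":0}]'; python3 -m pendant '[{"tx":-0.1,"ty":0.4,"tz":-0.17,"yaw":0}]'
```

```text
t: 6.45
tcp_pos: [551.2, -48.0, 45.8]
tcp_rot: [-178.6, 1.9, -163.5]
wrist_force: [-3.4, -4.4, 16.4]
finger_gap: -0.002
t: 6.65
tcp_pos: [549.0, -37.3, 45.2]
tcp_rot: [-178.4, 2.0, -163.4]
wrist_force: [-2.7, -5.9, 14.6]
finger_gap: 0.003
t: 6.75
tcp_pos: [548.3, -33.8, 45.1]
tcp_rot: [-178.4, 2.0, -163.4]
wrist_force: [-4.2, -6.9, 19.5]
finger_gap: -0.007
```

Run:
```python
from h import *
d=cam("scene"); save(d,"scene3.png",(200,150,300,250),6); s=arm.state(); print(s["tcp_pos"],s["wrist_force"])
```

```text
[548.23723064 -33.52653428  45.09326477] [-5.11632307 -2.95832622 17.75725244]
```

View pics/scene3.png

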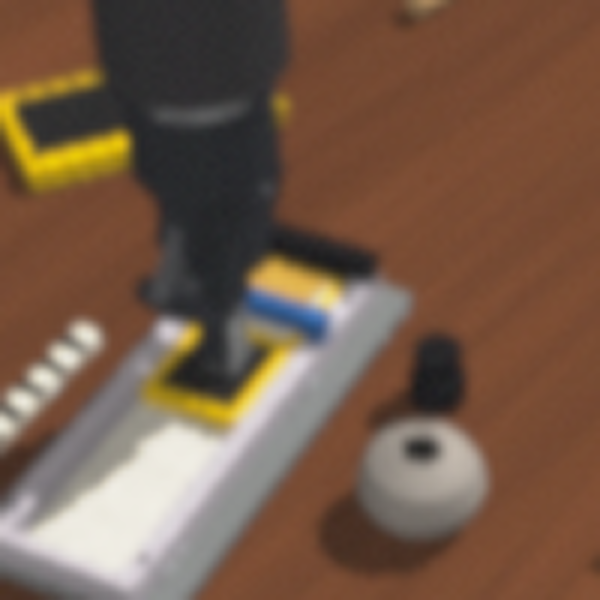

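The carrier is under the gate with its nose lifting the leaf, and only the pad half shows behind the gate (rear edge at about (190,395)). I push on until the stop reacts.

```bash
python3 -m pendant '[{"tx":-0.1,"ty":0.4,"tz":-0.12,"yaw":0}]'; python3 -m pendant '[{"tx":-0.1,"ty":0.4,"tz":-0.15,"yaw":0}]'; python3 -m pendant '[{"tx":-0.1,"ty":0.4,"tz":-0.15,"yaw":0}]'
```

```text
t: 6.9
tcp_pos: [547.7, -30.4, 45.4]
tcp_rot: [-178.3, 2.0, -163.4]
wrist_force: [0.1, -9.3, 11.9]
finger_gap: -0.004
t: 7.0
tcp_pos: [547.7, -27.2, 45.4]
tcp_rot: [-178.2, 2.1, -163.3]
wrist_force: [0.5, -10.1, 12.8]
finger_gap: -0.0
t: 7.1
tcp_pos: [547.7, -24.2, 45.5]
tcp_rot: [-178.1, 2.2, -163.2]
wrist_force: [0.4, -9.6, 12.1]
finger_gap: -0.001
```

The y force jumped to -10 N at 106 mm of travel, then the finger slid on the pad, so the carrier is on the stop. I lift straight up and look.

```bash
python3 -m pendant '[{"tx":0,"ty":0.15,"tz":0.1,"yaw":0},{"tx":0,"ty":0,"tz":1,"yaw":0},{"tx":0,"ty":0,"tz":2,"yaw":0},{"tx":0,"ty":0,"tz":3,"yaw":0},{"tx":0,"ty":0,"tz":4,"yaw":0},{"tx":0,"ty":0,"tz":4,"yaw":0},{"tx":0,"ty":0,"tz":4,"yaw":0},{"tx":-2,"ty":-3,"tz":0,"yaw":0},{"tx":-2,"ty":-4,"tz":0,"yaw":0},{"tx":-2,"ty":-4,"tz":0,"yaw":0},{"tx":-2,"ty":-4,"tz":0,"yaw":0},{"tx":-2,"ty":-3,"tz":0,"yaw":0},{"tx":0,"ty":0,"tz":0,"yaw":0}]'
python3 - <<'E'
from h import *
d=cam("scene"); save(d,"scene4.png",(200,150,300,250),6); d=cam("top"); P=world(d); save(d,"top4.png",(225,155,345,235),6.5)
hsv=cv2.cvtColor(d["img"],cv2.COLOR_RGB2HSV);H,S,V=cv2.split(hsv)
o=np.array([543.1,-30.2]);u=np.array([-.206,.9785]);v=np.array([-u[1],u[0]])
def rep(m,n):
    q=P[m];q=q[~np.isnan(q[:,0])];X=(q[:,:2]-o)@u;Y=(q[:,:2]-o)@v
    k=abs(Y)<45; print(n,k.sum(),"x",np.percentile(X[k],[0,2,50,98,100]).round(1),"z",np.percentile(q[k,2],[5,50,95]).round(1))
B=np.zeros_like(H,bool);B[160:235,228:345]=1
rep(B&(H>20)&(H<34)&(S>130)&(V>120),"yellow"); rep(B&(H>100)&(H<125)&(S>120),"gate")
E
```

```text
t: 8.4
tcp_pos: [441.8, -207.1, 239.7]
tcp_rot: [-178.1, 2.5, -163.0]
wrist_force: [-0.0, -0.8, 0.1]
finger_gap: -0.0
yellow 145 x [-34.7 -33.9  18.7  80.   82.9] z [29.7 33.3 37.5]
gate 34 x [31.8 32.  35.9 39.5 39.5] z [41.1 45.2 49.2]
```

View pics/top4.png

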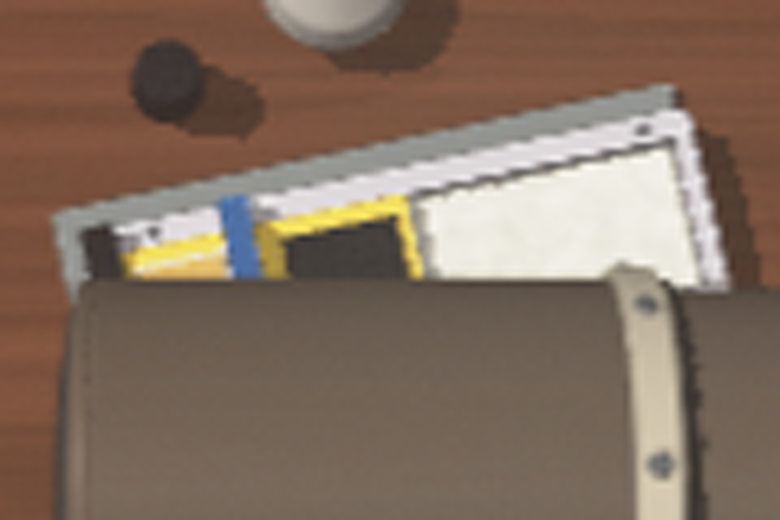

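View pics/scene4.png

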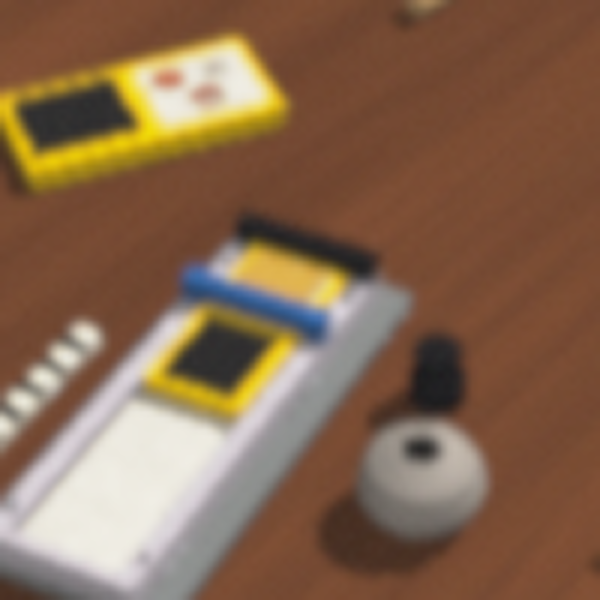

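In the top crop the yellow nose begins at (122,262), where the black stop face ends. The rear edge measures stage x -34.5, and it should be -35 when home. The scene crop shows the carrier flat under the gate with the leaf lying on it, and the scale bar, loupe and whorl in place. I hand in.

```bash
python3 -c "
from station import arm
print(arm.close_job())"
```

```text
the job is handed in; nothing more can be done
None
```

The carrier is home against the end stop and the job is handed in at about 8.5 s of robot time; no verdict was reported.

**What I did:** I shut the gripper, pressed the 120 x 60 carrier down by its pad, and slid it about 105 mm under the gate and leaf spring. The force at the start of the slide was about 15 N, and it ranged from 12 to 20 N on the way. When the nose met the stop, the sideways force rose to about 10 N and the finger slipped a few mm on the pad. I then lifted the finger straight up and moved the arm back.

**Last checks:**
- **Position:** the carrier's rear edge measured stage x -34.5 (it should be -35 when home), so its origin is at about 25.5 mm. Its nose shows no visible gap to the stop. The measured nose edge was 82.9 mm against 85, which is within pixel resolution.
- **Other things:** the scale bar, loupe and whorl look unmoved, and the arm never came near the rest.
- **Not measured directly:** I only saw the leaf spring lying on the carrier and did not measure its angle. In the last top view the arm hid half the channel, so the position comes from the visible half plus the scene view.

**One overshoot:** while finding the pressing depth, the bed briefly bottomed out at about 36 N on the fingertip. I backed off before sliding.

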